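# Dock the dust pipe and lock its cam arms

## Robot

A 6-joint arm with a two-finger parallel gripper is mounted at the origin on the work surface. World frame = base frame: x ahead of the robot, y to its left, z up, the work surface at z = 0. Lengths are in m, angles in rad, forces in N, time in s.
With the tool pointing down it reaches from about 0.25 to 0.775 m from the base axis. Payload 8.9 kg.
Tool frame: the origin (TCP) lies midway between the tips of the shut fingers; the grasp point (between the pads) lies 19 mm behind it; y points along the fingers, z is the direction in which the jaws open and shut, and the axes are right-handed (so a half turn about y gives the same grasp; the last joint's range is limited). The gripper opens to 85 mm and grips with 20 to 120 N. Pads are 22 mm wide; open, the fingers measure 114 mm over their backs; the gripper's body (76 mm by 85 mm) begins 54 mm behind the grasp point. The pads swing forward as they close: fully open they stand 13 mm farther back than shut.
Start: joints at [1.114, 0.291, -0.153, 1.127, 0, 1.431], TCP at [0.164, 0.499, 0.199] pointing down, gripper open.
Joint ranges: [-2.52, 2.52], [-0.91, 1.74], [-1.3, 1.37], [-1.96, 2.02], [-1.52, 1.47], [-3.14, 3.14]. Speed limits (rad/s): [2.22, 2.22, 2.79, 3.14, 3.14, 3.14].

## Interface

Orientations are given as a 3x3 rotation matrix whose columns are the frame's x, y, z axes.
In Python, from station import arm gives the robot as it stands.
- The arm moves only by the tool servo_tool, never from a script. Its arguments are lists of equal length, an entry for each row: "fingers": the opening, from 0 (shut) to 1 (fully open); "translation": the shift along the tool's x, y, z scaled (see below), a list of three; "turn": the turn, a rotation vector about the tool's x, y, z scaled (see below), a list of three. In form: {"fingers": [fingers, ...], "translation": [[tx, ty, tz], ...], "turn": [[rx, ry, rz], ...]}. A call has exactly 5 rows; each row shifts and turns the commanded pose from where the row before left it, along the tool's axes as they then stand; what a row does not reach is not made up. The controller multiplies each number of a shift by 0.25 m and each number of a turn by 360 degrees. A row lasts 1/12 s, in which the tool goes at most 41.7 mm and 7.16 degrees, less where a joint would pass 70% of its speed; a pose out of reach is approached as far as the arm can. A call with a number of a shift or a turn outside -1 to 1 is refused whole. A call with a gripper value outside its range is refused whole. The fingers move at their own pace and stop on an object; "force" is the grip in N (left out, the last holds). Time passes only in rows, so rows that do not move let the fingers close, or fill a call up. It gives the time, the measured TCP pose, the force and the opening at its end, in the units of the state.
- arm.read_state(): the state, without advancing time (a new reading comes with each control period).
- arm.grab_frame(name): name is "side" or "top"; returns the picture (400x640x3 uint8, red, green, blue); there is no depth.
- arm.camera_info(name): a dict with "fov_y" (degrees; the focal length in pixels is half the picture's height over the tangent of half this angle, whatever the lens; pixels are square), "cx", "cy" (the principal point, pixels), "T" (4x4, takes a point from camera to world coordinates). Camera axes: x right, y down, z forward; pixel columns grow to the right and rows downward; lengths in m; the calibration is good to about 2 mm. A picture is of the moment at which its call begins. camera_info takes no time and is no camera call.
- arm.job_done(): hands the job in, once; it reports no verdict.
The state is a dict: "t": time; "qpos": joint angles; "qvel": joint speeds; "effort": joint torques, N m; "ee_pos": TCP position; "tool_rot": TCP orientation; "ft_force": force on the tool from outside, world axes, zero at the start; "ft_torque": the same for the moment, N m; "opening": opening from 0.0 (shut) to 1.0 (fully open).
Only numpy, scipy, OpenCV 4.12 (cv2) and the standard library are available. Lean on these libraries where they do the work, as an engineer would, in place of code of your own. Each camera call takes 0.05 s, during which the arm holds its last target. There are 200 camera calls.

## Task

Push the blue dust-pipe coupling along its rail onto the brass grooved adaptor until you feel it bottom out fully home, firmly but without ramming it. Then swing the two cam arms (red and yellow grips) down one after the other, each all the way to its stop, so that both lock the coupling, and let go. Leave the other things on the bench where they are.

Things in the scene. Friction and masses are not known exactly. Their poses are not given: they have to be found in the camera images.
- dock: docking station, fixed to the bench, origin on the bench. The level pipe axis runs along its y, over x = 0, 95 mm up. Grey extractor inlet box, 240 (x) x 160 (y) x 150 mm high, at y = -85 to -245 mm; the brass grooved adaptor, 60 mm across, points from it to +y. Fixed aluminium guide pipe, 68 mm across, at y = +175 to +300 mm. Base plate 150 mm wide. The coupling slides in between
- coupling (a joint): slide of the coupling along the station's -y towards the adaptor, m. Starts at 0 to 0.010; stays where left (5 N friction). Home is where it stops hard on the adaptor; the adaptor is clamped at another depth each time, so home is anywhere from 0.065 to 0.095 and must be felt: over about 12 N in a slow push means home. More than 2 mm short of home the cams jam. Over 50 N is ramming
- coupling_mid (a point): centre of the coupling on the pipe axis, in the plane of the cam arms; axes as the station's; travels with it. The coupling is a blue sleeve 80 mm across, from 18 mm before (-y) to 50 mm behind (+y) this point, with the blast-gate plate behind it
- push_plate (a point): middle of the upper edge of the aluminium blast-gate plate at the coupling's back, on its back face, which looks to the station's +y and is pushed to -y; 160 mm above the bench, 72 mm behind the plane of the cam arms; travels with the coupling. Plate 110 mm wide (x), 12 mm thick. A 56 mm pipe leaves its back: push at heights 131 to 160 mm to clear this and the guide pipe
- cam_a (a joint): angle of the red cam arm, rad: 0 = straight up, growing as it swings outward and down, away from the pipe axis, to its stop at 1.6 (level, fully down). Starts at 0 to 0.35. Stiff hinge (0.15 N m): it stays where it is left. It gets past about 0.9 only while its lobe faces the adaptor's groove, i.e. with the coupling home; else the lobe jams on the adaptor
- cam_a_pivot (a point): hinge centre of the red cam arm, 95 mm above the bench, 50 mm to the -x side of the pipe axis; travels with the coupling; axes as the station's, the hinge line is its y. The arm is a bar about 10 mm thick (in x when up) and 14 to 18 mm wide (y), reaching 80 mm from the hinge, its outer 38 mm a red grip
- cam_a_end (a point): free end of the red cam arm, 80 mm from its hinge; its z axis points along the arm away from the hinge
- cam_b (a joint): angle of the yellow cam arm, rad: 0 = straight up, growing as it swings outward and down, away from the pipe axis, to its stop at 1.6 (level, fully down). Starts at 0 to 0.35. Stiff hinge (0.15 N m): it stays where it is left. It gets past about 0.9 only while its lobe faces the adaptor's groove, i.e. with the coupling home; else the lobe jams on the adaptor
- cam_b_pivot (a point): hinge centre of the yellow cam arm, 95 mm above the bench, 50 mm to the +x side of the pipe axis; travels with the coupling; axes as the station's, the hinge line is its y. The arm is a bar about 10 mm thick (in x when up) and 14 to 18 mm wide (y), reaching 80 mm from the hinge, its outer 38 mm a yellow grip
- cam_b_end (a point): free end of the yellow cam arm, 80 mm from its hinge; its z axis points along the arm away from the hinge
- offcut: a walnut offcut, 90 x 60 x 20 mm, lying on top of the grey inlet box; to be left alone; origin at the centre of its underside
- plaque: a pale wooden blank, 130 x 90 x 18 mm, on the bench; to be left alone; origin at the centre of its underside
- cup: a white drinking cup, 76 mm across and 85 mm high, on the bench; to be left alone; origin at the centre of its underside
- jar: a glass screw jar with a black cap, 60 mm across and 70 mm high, on the bench; to be left alone; origin at the centre of its underside
- spanner: a 150 mm spanner lying on the bench, on the robot's side of the station; to be left alone; origin at the centre of its underside
- tape: a yellow and black tape measure, 60 x 35 x 55 mm high, on the bench, on the robot's side of the station; to be left alone; origin at the centre of its underside
- sander: a cork sanding block, 100 x 60 x 30 mm, on the bench; to be left alone; origin at the centre of its underside

How it is judged:
By the outcome, as a careful person would: the job done as asked, in the order asked, and still so for the second after the job is handed in, with the robot touching nothing.
It also fails if it takes over 58 s, if anything falls off the work surface, if the arm or the gripper's body presses on something with over 40 N, if the wrist force passes 120 N, or if a joint passes its speed limit or range.

## Working session

There is one attempt and no reset: what is moved stays moved. The work goes in short steps, Python scripts to look and compute and a tool call to move; the robot and the scene stay as the last step left them, time stands still between calls to the robot, and variables do not carry over. Pictures are saved under pics/ and viewed, about 8 in all and at most 12, crops included, and the job is handed in when it is done.

Besides the shell and the picture viewer there is one more tool, called after "Call:" in YAML: its name, and indented under it one key for each argument. servo_tool: Moves the arm, as the interface text tells. Shifts and turns lie within -1 to 1; 1 stands for 0.25 m of shift or 360 degrees of turn. Its arguments: {"type":"object","properties":{"fingers":{"type":"array"},"translation":{"type":"array"},"turn":{"type":"array"},"force":{"type":"number"}},"required":["fingers","translation","turn"]}

```bash
ls; mkdir -p pics
python3 - <<'E'
from station import arm
import cv2,json,numpy as np
np.set_printoptions(precision=4,suppress=True)
for n in("side","top"):
    cv2.imwrite(f"pics/{n}0.png",arm.grab_frame(n)[:,:,::-1]); print(n,arm.camera_info(n))
s=arm.read_state()
for k in s: print(k,np.array(s[k]))
E
```

```text
pics
side {'fov_y': 50.97376232659658, 'cx': 318.7977158114674, 'cy': 200.45879351327955, 'T': array([[-0.9125, -0.3115,  0.2652,  0.3387],
       [-0.4091,  0.6969, -0.589 ,  0.4826],
       [-0.0013, -0.646 , -0.7634,  0.7458],
       [ 0.    ,  0.    ,  0.    ,  1.    ]])}
top {'fov_y': 44.06329861817759, 'cx': 319.5023889538427, 'cy': 195.99866440949168, 'T': array([[-0.0163, -0.9806,  0.1955,  0.3556],
       [-0.9998,  0.0175,  0.0043,  0.0016],
       [-0.0076, -0.1954, -0.9807,  1.2095],
       [ 0.    ,  0.    ,  0.    ,  1.    ]])}
t 0.1
qpos [ 1.1137  0.2912 -0.154   1.1267 -0.      1.4315]
qvel [-0.     -0.0022  0.0024 -0.0016  0.0006  0.0006]
effort [  0.0011 -53.7977  33.192    0.0093  -0.0002   0.    ]
ee_pos [0.1639 0.4983 0.1985]
tool_rot [[ 0.9499 -0.0005  0.3125]
 [-0.3125 -0.0011  0.9499]
 [-0.0001 -1.     -0.0012]]
ft_force [ 0.5356 -0.2141  0.2282]
ft_torque [ 0.0182  0.0457 -0.0072]
opening 1.0028138625635934
```

View pics/side0.png

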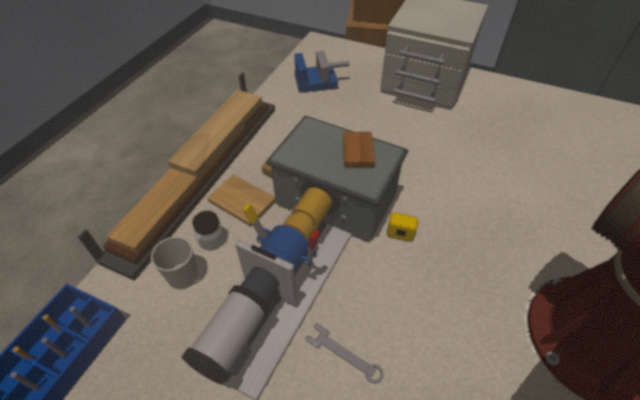

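View pics/top0.png

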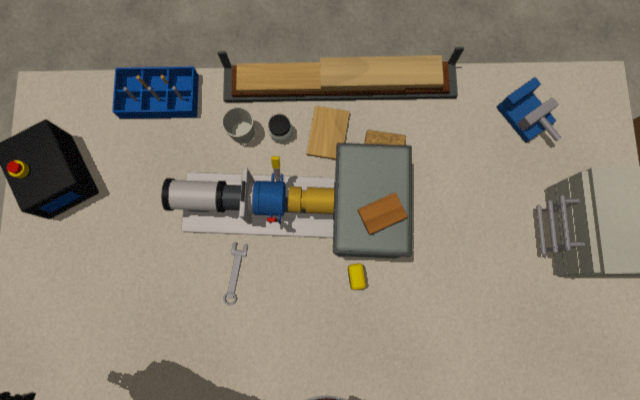

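The top view shows the dock with its box at (372,200), coupling at (268,198), plate at (247,195), yellow grip at (276,162), and red grip at (271,219). The station's +y runs to image left. I'll enlarge this area.

```bash
cat > h.py <<'E'
import numpy as np,cv2
from station import arm
np.set_printoptions(precision=4,suppress=True)
def cam(n):
    c=arm.camera_info(n); f=200/np.tan(np.radians(c["fov_y"]/2)); return c,f
def at_z(n,u,v,z):
    c,f=cam(n); T=c["T"]; d=T[:3,:3]@[(u-c["cx"])/f,(v-c["cy"])/f,1]; o=T[:3,3]
    return o+d*(z-o[2])/d[2]
def proj(n,p):
    c,f=cam(n); T=c["T"]; q=T[:3,:3].T@(np.asarray(p)-T[:3,3]); return np.array([c["cx"]+f*q[0]/q[2],c["cy"]+f*q[1]/q[2]])
def crop(n,x0,y0,x1,y1,s,name):
    im=arm.grab_frame(n)[y0:y1,x0:x1,::-1]
    cv2.imwrite("pics/"+name,cv2.resize(im,None,fx=s,fy=s,interpolation=cv2.INTER_CUBIC))
def st():
    s=arm.read_state()
    for k in("t","ee_pos","tool_rot","ft_force","qpos","opening"): print(k,np.array(s[k]))
E
python3 - <<'E'
from h import *
crop("top",155,135,415,265,3,"top1.png")
crop("side",180,110,420,400-20,2.2,"side1.png")
# quick guesses
for nm,u,v,z in[("boxtopL-far",336,144,.15),("boxtopL-near",334,251,.15),("boxR-far",411,147,.15),("boxR-near",411,255,.15)]:
    print(nm,at_z("top",u,v,z))
E
```

```text
boxtopL-far [ 0.6845 -0.0325  0.15  ]
boxtopL-near [ 0.4463 -0.0228  0.15  ]
boxR-far [ 0.6744 -0.1993  0.15  ]
boxR-near [ 0.4351 -0.1867  0.15  ]
```

View pics/top1.png

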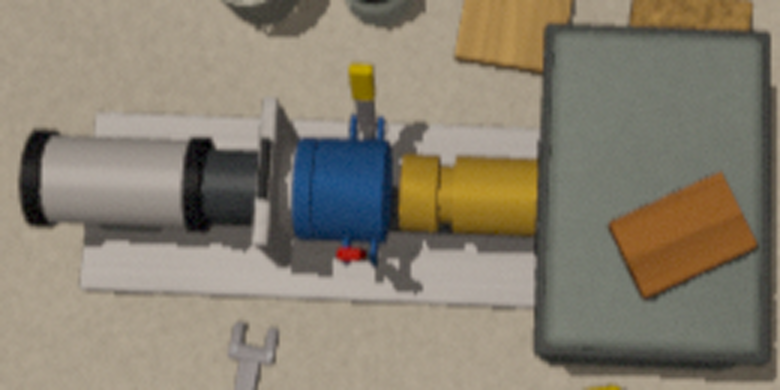

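View pics/side1.png

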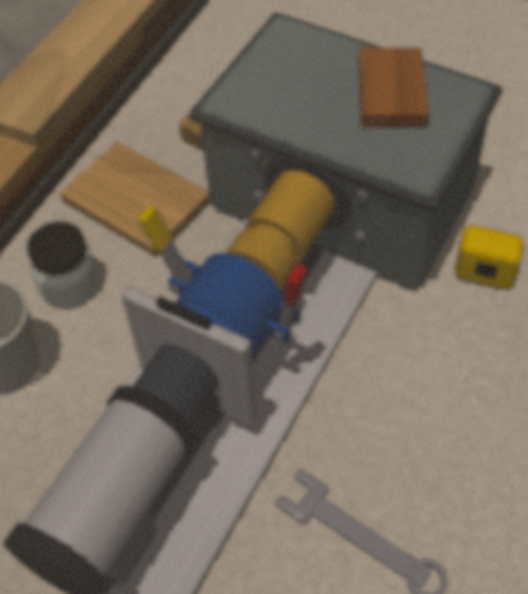

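The crops show:

- **Plate:** the top back edge runs from about (262,98) to (255,245) in the top crop.
- **Yellow arm:** its end is near (361,68) in the top crop, tilted outward.
- **Red arm:** its tip is at about (350,254), nearly upright.
- **Guide pipe:** its centreline is near crop y = 180.

Next I fit the dock pose from these.

Run:
```python
from h import *
from scipy.optimize import least_squares
C=lambda u,v:(155+u/3,135+v/3)
# dock-frame points & pixels (top); s = slide-related y of mid
obs=[((.12,-.085,.15),(545,26)),((-.12,-.085,.15),(537,356)),((.12,-.245,.15),(768,34)),((-.12,-.245,.15),(768,366))]
axis=[(110,180),(500,194)]
def W(p,q): 
    c,s=np.cos(p[2]),np.sin(p[2]); return np.array([p[0]+c*q[0]-s*q[1],p[1]+s*q[0]+c*q[1],q[2]])
def res(p):
    r=[]
    for q,u in obs: r+=list(proj("top",W(p,q))-C(*u))
    for y,u in zip((.24,-.06),axis): r.append((proj("top",W(p,(0,y,.098)))-C(*u))[1])
    for y,u in zip((.30,.175),((28,178),(193,184))): r.append((proj("top",W(p,(0,y,.129)))-C(*u))[0]*.5)
    return r
f=least_squares(res,[.569,.0545,-.055]); p=f.x; print(p,np.round(f.fun,1))
np.save("dock.npy",p)
c,s=np.cos(p[2]),np.sin(p[2]); R=np.array([[c,-s],[s,c]])
for nm,u,z in[("plate far",(262,98),.16),("plate near",(255,245),.16),("sleeve front",(391,190),.135),("yel end",(361,66),.165),("red end",(350,254),.175),("yel grip base",(363,100),.135)]:
    w=at_z("top",*C(*u),z); print(nm,w,"dock",R.T@(w[:2]-p[:2]))
S=lambda u,v:(180+u/2.2,110+v/2.2)
for nm,u,z in[("plate far",(123,292),.16),("plate near",(248,350),.16),("yel end",(150,210),.165),("red end",(300,268),.172)]:
    w=at_z("side",*S(*u),z); print("side",nm,w,"dock",R.T@(w[:2]-p[:2]))
st()
```

```text
[ 0.5689  0.054  -0.0605] [ 1.8  0.7  0.4 -1.5 -0.7  0.9 -1.6 -1.6  0.5  1.3  0.   0.3]
plate far [0.6312 0.1744 0.16  ] dock [0.0549 0.1239]
plate near [0.5225 0.1778 0.16  ] dock [-0.0537  0.1208]
sleeve front [0.5659 0.0821 0.135 ] dock [-0.0047  0.0278]
yel end [0.6526 0.1015 0.165 ] dock [0.0808 0.0525]
red end [0.5126 0.1082 0.175 ] dock [-0.0595  0.0506]
yel grip base [0.6348 0.1028 0.135 ] dock [0.0629 0.0527]
side plate far [0.6316 0.1727 0.16  ] dock [0.0554 0.1223]
side plate near [0.5213 0.1795 0.16  ] dock [-0.055   0.1223]
side yel end [0.6514 0.0969 0.165 ] dock [0.0798 0.0477]
side red end [0.5134 0.1046 0.172 ] dock [-0.0584  0.0472]
t 0.2
ee_pos [0.1639 0.4985 0.1987]
tool_rot [[ 0.9499 -0.0003  0.3125]
 [-0.3125 -0.0007  0.9499]
 [-0.0001 -1.     -0.0007]]
ft_force [-0.3968 -0.8889  1.1017]
qpos [ 1.1137  0.291  -0.1538  1.1267 -0.      1.4315]
opening 0.9999218310213511
```

Call:
servo_tool:
  fingers: [0,0,0,0,0]
  translation:
    - [0,0,0]
    - [0,0,0]
    - [0,0,0]
    - [0.13,0,-0.08]
    - [0.13,0,-0.08]
  turn:
    - [0,-0.0137,0]
    - [0,-0.0137,0]
    - [0,-0.0137,0]
    - [0,0,0]
    - [0,0,0]

```text
t: 0.62
ee_pos: [0.226, 0.455, 0.1987]
tool_rot: [[0.998, -0.0, 0.055], [-0.055, -0.0, 0.998], [-0.0, -1.0, -0.0]]
ft_force: [1.1, 0.1, 0.5]
opening: 0.297
```

Call:
servo_tool:
  fingers: [0,0,0,0,0]
  translation:
    - [0.13,0,-0.08]
    - [0.13,0,-0.08]
    - [0.13,0,-0.08]
    - [0.13,0,-0.08]
    - [0.13,0,-0.08]
  turn:
    - [0,0,0]
    - [0,0,0]
    - [0,0,0]
    - [0,0,0]
    - [0,0,0]

```text
t: 1.03
ee_pos: [0.384, 0.344, 0.199]
tool_rot: [[0.998, -0.0, 0.059], [-0.059, 0.0, 0.998], [-0.0, -1.0, 0.0]]
ft_force: [0.7, 0.4, 0.0]
opening: 0.002
```

Call:
servo_tool:
  fingers: [0,0,0,0,0]
  translation:
    - [0.13,0,-0.08]
    - [0.13,0,-0.08]
    - [0.13,0,-0.08]
    - [0.13,0,-0.08]
    - [0,0,0]
  turn:
    - [0,0,0]
    - [0,0,0]
    - [0,0,0]
    - [0,0,0]
    - [0,0,0]

```text
t: 1.45
ee_pos: [0.5128, 0.2539, 0.1984]
tool_rot: [[0.998, 0.002, 0.064], [-0.064, -0.001, 0.998], [0.002, -1.0, -0.001]]
ft_force: [-0.8, 0.4, 0.5]
opening: 0.001
```

```bash
cat >> h.py <<'E'
def dock():
    p=np.load("dock.npy"); c,s=np.cos(p[2]),np.sin(p[2]); R=np.array([[c,-s,0],[s,c,0],[0,0,1]])
    a=arm.read_state(); print("t %.2f open %.2f"%(a["t"],a["opening"]),"tcp dock",R.T@(np.array(a["ee_pos"])-[p[0],p[1],0]),"F dock",R.T@np.array(a["ft_force"]))
    print("tool in dock\n",R.T@np.array(a["tool_rot"]))
E
python3 -c "from h import *; dock()"
```

```text
t 1.45 open 0.00 tcp dock [-0.0681  0.1961  0.1984] F dock [-0.7921  0.3318  0.4677]
tool in dock
 [[ 1.      0.0021  0.0038]
 [-0.0038 -0.0011  1.    ]
 [ 0.0021 -1.     -0.0011]]
```

Call:
servo_tool:
  fingers: [0,0,0,0,0]
  translation:
    - [0.09,0,-0.055]
    - [0.09,0,-0.055]
    - [0.09,0,-0.055]
    - [0,0,0]
    - [0,0.11,0]
  turn:
    - [0,0,0]
    - [0,0,0]
    - [0,0,0]
    - [0,0,0]
    - [0,0,0]

```text
t: 1.87
ee_pos: [0.5765, 0.2124, 0.1752]
tool_rot: [[0.998, 0.007, 0.062], [-0.062, 0.002, 0.998], [0.007, -1.0, 0.002]]
ft_force: [0.9, 1.0, 0.8]
opening: -0.001
```

Call:
servo_tool:
  fingers: [0,0,0,0,0]
  translation:
    - [0,0.1,0]
    - [0,0,0]
    - [0,0,-0.02]
    - [0,0,-0.02]
    - [0,0,0]
  turn:
    - [0,0,0]
    - [0,0,0]
    - [0,0,0]
    - [0,0,0]
    - [0,0,0]

```text
t: 2.28
ee_pos: [0.5729, 0.202, 0.1482]
tool_rot: [[0.998, 0.002, 0.06], [-0.06, 0.0, 0.998], [0.002, -1.0, 0.0]]
ft_force: [0.3, 0.2, 0.1]
opening: 0.002
```

```bash
python3 -c "
from h import *; dock(); crop('side',240,180,340,330,4,'s2.png')"
```

```text
t 2.28 open 0.00 tcp dock [-0.0049  0.148   0.1482] F dock [0.3228 0.2455 0.0573]
tool in dock
 [[ 1.      0.0022 -0.0006]
 [ 0.0006  0.0002  1.    ]
 [ 0.0022 -1.      0.0002]]
```

View pics/s2.png

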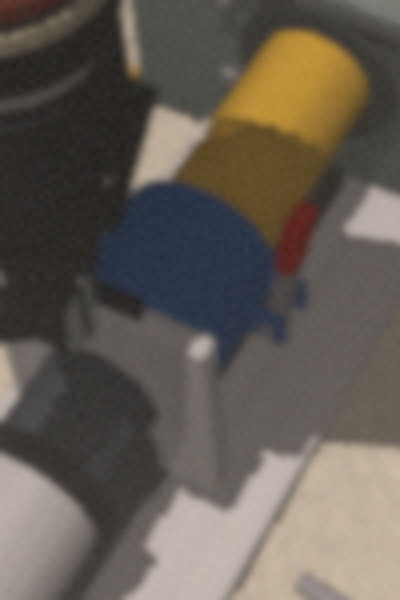

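Call:
servo_tool:
  fingers: [0,0,0,0,0]
  translation:
    - [0.02,0.02,0]
    - [0,0,-0.008]
    - [0,0,-0.008]
    - [0,0,-0.008]
    - [0,0,-0.008]
  turn:
    - [0,0,0]
    - [0,0,0]
    - [0,0,0]
    - [0,0,0]
    - [0,0,0]

```text
t: 2.75
ee_pos: [0.5766, 0.1942, 0.1416]
tool_rot: [[0.998, -0.0, 0.06], [-0.06, -0.0, 0.998], [-0.0, -1.0, -0.0]]
ft_force: [-0.1, -0.3, -0.8]
opening: -0.001
```

Call:
servo_tool:
  fingers: [0,0,0,0,0]
  translation:
    - [0,0,-0.008]
    - [0,0,-0.008]
    - [0,0,-0.008]
    - [0,0,-0.008]
    - [0,0,-0.008]
  turn:
    - [0,0,0]
    - [0,0,0]
    - [0,0,0]
    - [0,0,0]
    - [0,0,0]

```text
t: 3.17
ee_pos: [0.576, 0.1841, 0.1415]
tool_rot: [[0.998, 0.0, 0.06], [-0.06, -0.0, 0.998], [0.0, -1.0, -0.0]]
ft_force: [-0.0, 0.5, 0.4]
opening: 0.001
```

Call:
servo_tool:
  fingers: [0,0,0,0,0]
  translation:
    - [0,0,-0.008]
    - [0,0,-0.008]
    - [0,0,-0.008]
    - [0,0,-0.008]
    - [0,0,-0.008]
  turn:
    - [0,0,0]
    - [0,0,0]
    - [0,0,0]
    - [0,0,0]
    - [0,0,0]

```text
t: 3.58
ee_pos: [0.5755, 0.1742, 0.1415]
tool_rot: [[0.998, 0.0, 0.06], [-0.06, -0.0, 0.998], [0.0, -1.0, -0.0]]
ft_force: [0.6, 0.1, 0.8]
opening: -0.002
```

```bash
python3 -c "
from h import *; dock()"
```

```text
t 3.58 open -0.00 tcp dock [-0.0007  0.1204  0.1415] F dock [0.5955 0.1438 0.8164]
tool in dock
 [[ 1.      0.     -0.0009]
 [ 0.0009 -0.      1.    ]
 [ 0.     -1.     -0.    ]]
```

No contact force yet at dock y = 0.120, so I'll check with a picture.

```bash
python3 -c "
from h import *; crop('top',155,135,415,265,3,'t3.png'); print(proj('top',[.5755,.1742,.1415]))"
```

```text
[243.3983 194.2152]
```

View pics/t3.png

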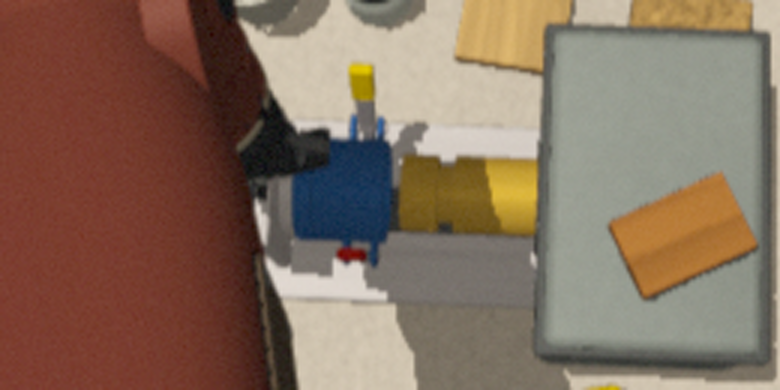

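Call:
servo_tool:
  fingers: [0,0,0,0,0]
  translation:
    - [0,0,-0.006]
    - [0,0,-0.006]
    - [0,0,-0.006]
    - [0,0,-0.006]
    - [0,0,-0.006]
  turn:
    - [0,0,0]
    - [0,0,0]
    - [0,0,0]
    - [0,0,0]
    - [0,0,0]

```text
t: 4.05
ee_pos: [0.575, 0.1668, 0.1415]
tool_rot: [[0.998, -0.0, 0.06], [-0.06, -0.0, 0.998], [-0.0, -1.0, -0.0]]
ft_force: [0.1, -0.1, 0.3]
opening: -0.003
```

```bash
python3 -c "
from h import *; dock()"
```

```text
t 4.05 open -0.00 tcp dock [-0.0007  0.1129  0.1415] F dock [ 0.1183 -0.1032  0.3498]
tool in dock
 [[ 1.     -0.     -0.0009]
 [ 0.0009 -0.      1.    ]
 [-0.     -1.     -0.    ]]
```

```bash
python3 -c "
from h import *
a=arm.grab_frame('side')[170:330,230:350,::-1]; b=arm.grab_frame('top')[170:225,230:320,::-1]
a=cv2.resize(a,None,fx=3.6,fy=3.6,interpolation=2); b=cv2.resize(b,None,fx=4,fy=4,interpolation=2)
o=np.zeros((576,800,3),np.uint8); o[:a.shape[0],:432]=a; o[:b.shape[0],436:796]=b; cv2.imwrite('pics/m4.png',o)
q=proj('side',[.575,.1668,.1415]); print(q,(q-[230,170])*3.6)
s=arm.read_state(); print(s['effort'],s['ft_force'])"
```

```text
[268.1658 257.597 ] [137.3969 315.3491]
[ -0.1107 -64.5955  32.3945  -0.0054  -0.0149  -0.0431] [ 0.6833 -0.3184 -0.0068]
```

View pics/m4.png

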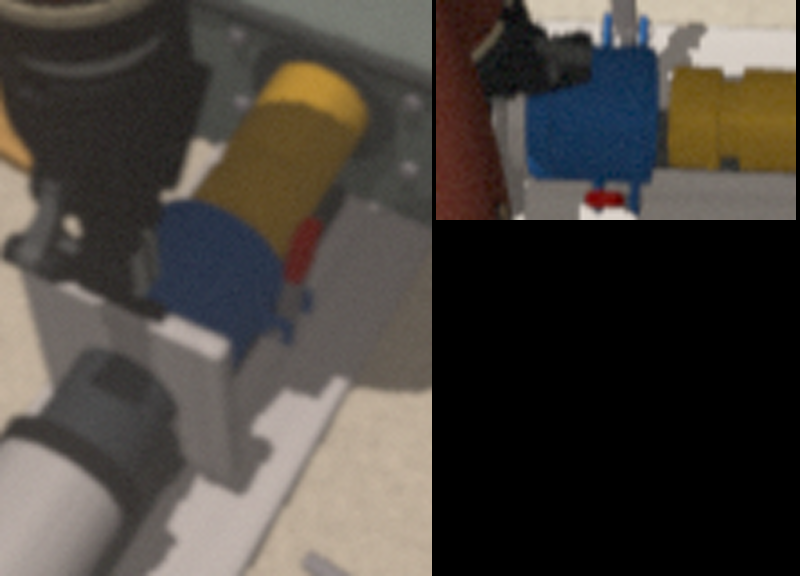

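The coupling hasn't moved, although the TCP should already be at the plate. I'll compare before and after up close, with the contrast raised.

```bash
python3 -c "
from h import *
a=cv2.imread('pics/side0.png')[210:300,228:302]; b=arm.grab_frame('side')[210:300,228:302,::-1]
f=lambda i:cv2.resize(np.clip(255*(i/255.)**.5,0,255).astype(np.uint8),None,fx=5.3,fy=5.3,interpolation=2)
cv2.imwrite('pics/m5.png',np.hstack([f(a),f(b)]))
for q in ([.575,.1668,.1415],[.575,.1668,.2415]):print((proj('side',q)-[228,210])*5.3)
st()"
```

```text
[212.8788 252.264 ]
[180.0822  62.0633]
t 4.2
ee_pos [0.575  0.1668 0.1415]
tool_rot [[ 0.9982  0.      0.0597]
 [-0.0597  0.      0.9982]
 [ 0.     -1.      0.    ]]
ft_force [-0.1115 -0.7464  0.0154]
qpos [ 0.1603  0.4653 -0.0455  1.0599  0.      0.22  ]
opening -0.0009892877335769983
```

View pics/m5.png

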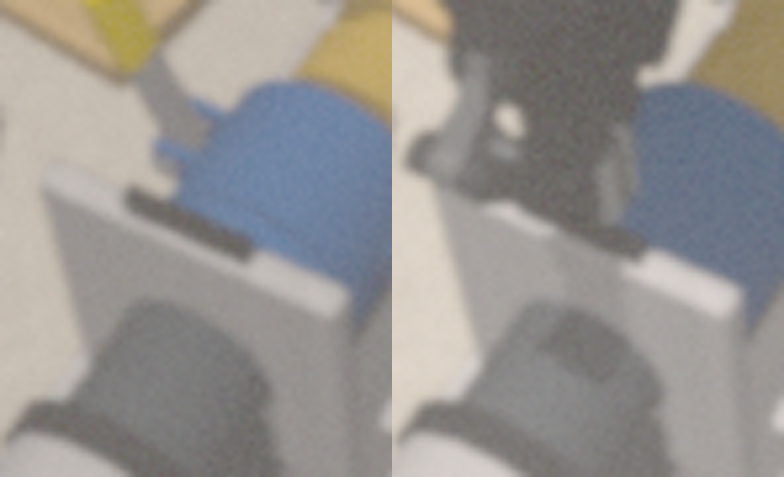

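The visible gripper doesn't quite match the expected TCP projection. I'll lift it clear to see where the tips really are.

Call:
servo_tool:
  fingers: [0,0,0,0,0]
  translation:
    - [0,0,0.06]
    - [0,0,0.1]
    - [0,-0.12,0.04]
    - [0,-0.12,0]
    - [0,0,0]
  turn:
    - [0,0,0]
    - [0,0,0]
    - [0,0,0]
    - [0,0,0]
    - [0,0,0]

```text
t: 4.62
ee_pos: [0.5805, 0.2191, 0.207]
tool_rot: [[0.998, 0.007, 0.058], [-0.058, 0.002, 0.998], [0.007, -1.0, 0.003]]
ft_force: [0.4, 0.8, 1.4]
opening: -0.001
```

```bash
python3 -c "
from h import *
dock(); p=arm.read_state()['ee_pos']; q=proj('side',p)
g=arm.grab_frame('side'); x0,y0=180,110
f=lambda i:cv2.resize(np.clip(255*(i/255.)**.5,0,255).astype(np.uint8),None,fx=4,fy=4,interpolation=2)
o=f(g[y0:y0+145,x0:x0+190,::-1]); c=((q-[x0,y0])*4).astype(int); print(q,c,proj('top',p))
cv2.circle(o,tuple(int(v) for v in c),6,(0,0,255),1); cv2.imwrite('pics/m6.png',o)"
```

```text
t 4.62 open -0.00 tcp dock [0.0016 0.1655 0.207 ] F dock [0.3419 0.8316 1.4441]
tool in dock
 [[ 1.      0.0073 -0.0025]
 [ 0.0025  0.0026  1.    ]
 [ 0.0073 -1.      0.0025]]
[244.1875 259.7829] [256 599] [216.8598 186.0011]
```

View pics/m6.png

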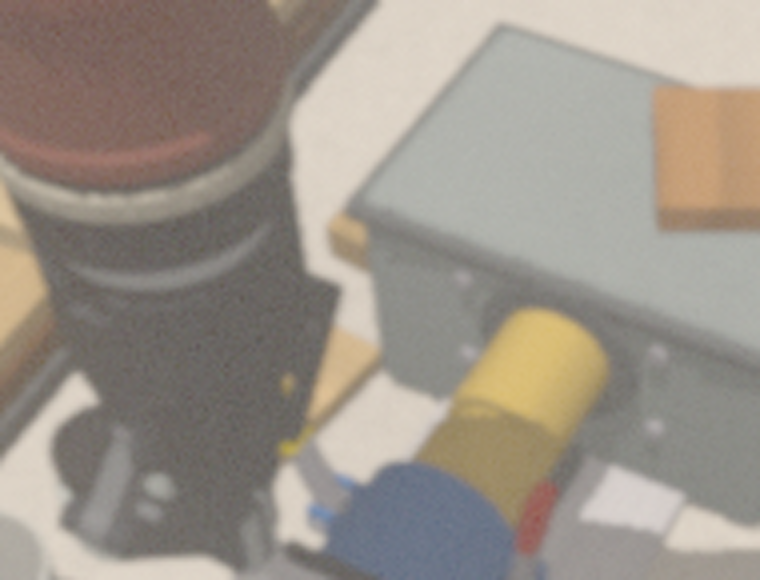

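```bash
python3 -c "
from h import *
p=arm.read_state()['ee_pos']; q=proj('side',p)
g=arm.grab_frame('side'); x0,y0=180,205
f=lambda i:cv2.resize(np.clip(255*(i/255.)**.5,0,255).astype(np.uint8),None,fx=5,fy=5,interpolation=2)
o=f(g[y0:y0+110,x0:x0+140,::-1]); print((q-[x0,y0])*5); cv2.imwrite('pics/m7.png',o)"
```

```text
[324.9397 277.4165]
```

View pics/m7.png

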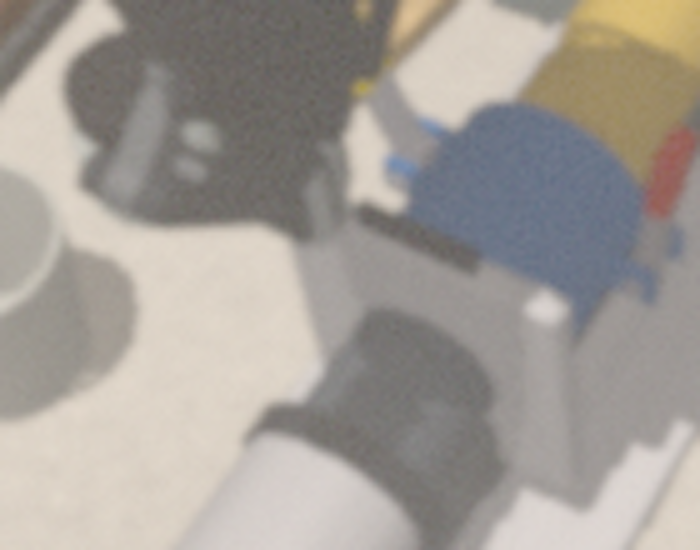

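The tips don't appear where I expected them. I'll open the fingers here and difference the frames to see the jaw direction and tip positions.

```bash
python3 -c "
from h import *
np.save('shut.npy',arm.grab_frame('side'))
p=np.array(arm.read_state()['ee_pos'])
for dz in(0,.02,.04,.073,.15,.2): print(dz,proj('side',p+[0,0,dz]))
for d in([.04,0,0],[0,.04,0]): print(d,proj('side',p+np.array(d)))"
```

```text
0 [246.6871 261.4629]
0.02 [244.8933 254.2225]
0.04 [243.0089 246.6165]
0.073 [239.6826 233.1904]
0.15 [230.6698 196.8115]
0.2 [223.6416 168.4433]
[0.04, 0, 0] [224.1609 252.3674]
[0, 0.04, 0] [232.6864 282.933 ]
```

Call:
servo_tool:
  fingers: [1,1,1,1,1]
  translation:
    - [0,0,0]
    - [0,0,0]
    - [0,0,0]
    - [0,0,0]
    - [0,0,0]
  turn:
    - [0,0,0]
    - [0,0,0]
    - [0,0,0]
    - [0,0,0]
    - [0,0,0]

```text
t: 5.18
ee_pos: [0.5778, 0.2167, 0.2011]
tool_rot: [[0.998, -0.001, 0.06], [-0.06, -0.0, 0.998], [-0.001, -1.0, -0.0]]
ft_force: [0.0, 0.6, 0.4]
opening: 0.713
```

Call:
servo_tool:
  fingers: [1,1,1,1,1]
  translation:
    - [0,0,0]
    - [0,0,0]
    - [0,0,0]
    - [0,0,0]
    - [0,0,0]
  turn:
    - [0,0,0]
    - [0,0,0]
    - [0,0,0]
    - [0,0,0]
    - [0,0,0]

```text
t: 5.6
ee_pos: [0.578, 0.2168, 0.2016]
tool_rot: [[0.998, 0.0, 0.06], [-0.06, 0.0, 0.998], [0.0, -1.0, 0.0]]
ft_force: [0.1, 0.0, -0.2]
opening: 1.001
```

```bash
python3 -c "
from h import *
a=np.load('shut.npy'); b=arm.grab_frame('side'); dock()
f=lambda i:cv2.resize(np.clip(255*(i/255.)**.5,0,255).astype(np.uint8),None,fx=4,fy=4,interpolation=2)
x0,y0=170,190
o=np.hstack([f(i[y0:y0+130,x0:x0+98,::-1]) for i in(a,b)])
p=np.array(arm.read_state()['ee_pos']); c=(proj('side',p)-[x0,y0])*4; print(c)
cv2.imwrite('pics/m8.png',o)"
```

```text
t 5.65 open 1.00 tcp dock [-0.0007  0.163   0.2015] F dock [-0.2896 -0.3604 -0.0158]
tool in dock
 [[ 1.      0.0001 -0.0009]
 [ 0.0009 -0.      1.    ]
 [ 0.0001 -1.     -0.    ]]
[307.4545 284.2928]
```

View pics/m8.png

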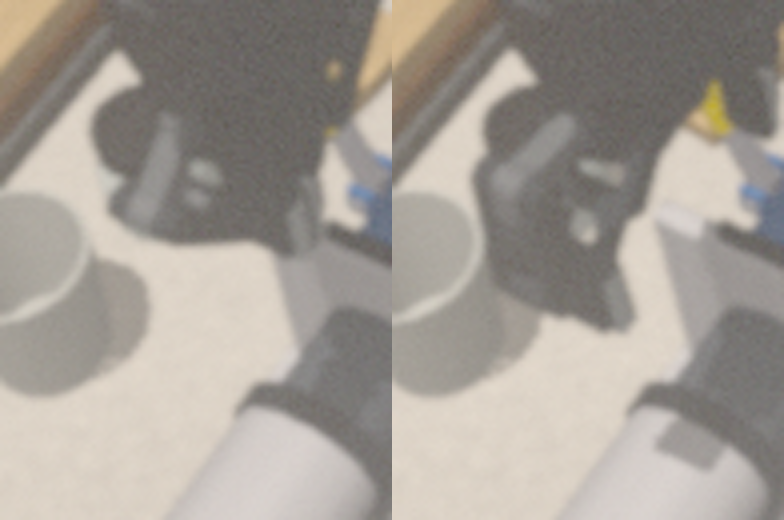

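Jaw opening direction matches (±y), but the tips appear about 35–40 mm higher than the reported TCP. That explains the missing contact, because the tip would be above the plate. I'll check by touching down gently on the plate's top edge (160 mm).

Call:
servo_tool:
  fingers: [0,0,0,0,0]
  translation:
    - [-0.07,0,-0.09]
    - [-0.066,0,-0.094]
    - [0,0,0]
    - [0,0,0]
    - [0,0,0]
  turn:
    - [0,0,0]
    - [0,0,0]
    - [0,0,0]
    - [0,0,0]
    - [0,0,0]

```text
t: 6.07
ee_pos: [0.5418, 0.1731, 0.2019]
tool_rot: [[0.998, 0.001, 0.06], [-0.06, 0.0, 0.998], [0.001, -1.0, 0.0]]
ft_force: [0.3, 1.6, -0.2]
opening: 0.299
```

Call:
servo_tool:
  fingers: [0,0,0,0,0]
  translation:
    - [0,0.04,0]
    - [0,0.04,0]
    - [0,0.02,0]
    - [0,0.02,0]
    - [0,0,0]
  turn:
    - [0,0,0]
    - [0,0,0]
    - [0,0,0]
    - [0,0,0]
    - [0,0,0]

```text
t: 6.48
ee_pos: [0.5405, 0.173, 0.1698]
tool_rot: [[0.998, -0.002, 0.059], [-0.059, -0.0, 0.998], [-0.002, -1.0, -0.001]]
ft_force: [0.1, 0.9, -0.3]
opening: 0.002
```

Call:
servo_tool:
  fingers: [0,0,0,0,0]
  translation:
    - [0,0.016,0]
    - [0,0.008,0]
    - [0,0.008,0]
    - [0,0.008,0]
    - [0,0,0]
  turn:
    - [0,0,0]
    - [0,0,0]
    - [0,0,0]
    - [0,0,0]
    - [0,0,0]

```text
t: 6.9
ee_pos: [0.5412, 0.1729, 0.1612]
tool_rot: [[0.998, -0.0, 0.06], [-0.06, -0.0, 0.998], [-0.0, -1.0, -0.0]]
ft_force: [-0.9, 1.2, -0.3]
opening: 0.0
```

```bash
python3 -c "
from h import *; dock()"
```

```text
t 6.90 open 0.00 tcp dock [-0.0348  0.117   0.1612] F dock [-0.9359  1.1836 -0.3471]
tool in dock
 [[ 1.     -0.0003 -0.0009]
 [ 0.0009 -0.0001  1.    ]
 [-0.0003 -1.     -0.0001]]
```

Call:
servo_tool:
  fingers: [0,0,0,0,0]
  translation:
    - [0,0.014,0]
    - [0,0.014,0]
    - [0,0.014,0]
    - [0,0.014,0]
    - [0,0.01,0]
  turn:
    - [0,0,0]
    - [0,0,0]
    - [0,0,0]
    - [0,0,0]
    - [0,0,0]

```text
t: 7.32
ee_pos: [0.5411, 0.1729, 0.1444]
tool_rot: [[0.998, -0.0, 0.06], [-0.06, -0.0, 0.998], [-0.0, -1.0, -0.0]]
ft_force: [-0.1, 0.7, 0.6]
opening: -0.003
```

Call:
servo_tool:
  fingers: [0,0,0,0,0]
  translation:
    - [0,0.004,0]
    - [0,0.004,0]
    - [0,0.004,0]
    - [0,0.004,0]
    - [0,0.004,0]
  turn:
    - [0,0,0]
    - [0,0,0]
    - [0,0,0]
    - [0,0,0]
    - [0,0,0]

```text
t: 7.73
ee_pos: [0.5414, 0.173, 0.14]
tool_rot: [[0.998, 0.0, 0.059], [-0.059, 0.0, 0.998], [0.0, -1.0, 0.0]]
ft_force: [0.2, 0.4, 0.3]
opening: 0.0
```

Call:
servo_tool:
  fingers: [0,0,0,0,0]
  translation:
    - [0,0.004,0]
    - [0,0.004,0]
    - [0,0.004,0]
    - [0,0.004,0]
    - [0,0.004,0]
  turn:
    - [0,0,0]
    - [0,0,0]
    - [0,0,0]
    - [0,0,0]
    - [0,0,0]

```text
t: 8.15
ee_pos: [0.5413, 0.1729, 0.1349]
tool_rot: [[0.998, 0.0, 0.06], [-0.06, 0.0, 0.998], [0.0, -1.0, 0.0]]
ft_force: [-0.5, 0.1, 0.2]
opening: -0.002
```

Call:
servo_tool:
  fingers: [0,0,0,0,0]
  translation:
    - [0,0.004,0]
    - [0,0.004,0]
    - [0,0.004,0]
    - [0,0.004,0]
    - [0,0.004,0]
  turn:
    - [0,0,0]
    - [0,0,0]
    - [0,0,0]
    - [0,0,0]
    - [0,0,0]

```text
t: 8.57
ee_pos: [0.5413, 0.1729, 0.1299]
tool_rot: [[0.998, -0.0, 0.06], [-0.06, 0.0, 0.998], [-0.0, -1.0, 0.0]]
ft_force: [-0.0, -0.5, -0.2]
opening: -0.002
```

Call:
servo_tool:
  fingers: [0,0,0,0,0]
  translation:
    - [0,0.004,0]
    - [0,0.004,0]
    - [0,0.004,0]
    - [0,0.004,0]
    - [0,0.004,0]
  turn:
    - [0,0,0]
    - [0,0,0]
    - [0,0,0]
    - [0,0,0]
    - [0,0,0]

```text
t: 8.98
ee_pos: [0.5415, 0.173, 0.1275]
tool_rot: [[0.998, 0.002, 0.059], [-0.059, 0.0, 0.998], [0.002, -1.0, 0.0]]
ft_force: [-12.8, -3.0, 36.3]
opening: 0.001
```

Contact came at reported z ≈ 0.1275 (36 N, stiffness about 14 N/mm). So the real tip is about 32 mm above the reported TCP, and I'll apply that offset. I'm backing off, then repositioning behind the plate.

Call:
servo_tool:
  fingers: [0,0,0,0,0]
  translation:
    - [0,-0.04,0]
    - [0,-0.04,0]
    - [0,0,0]
    - [0.06,0,0.07]
    - [0.08,0,0.07]
  turn:
    - [0,0,0]
    - [0,0,0]
    - [0,0,0]
    - [0,0,0]
    - [0,0,0]

```text
t: 9.4
ee_pos: [0.5781, 0.2058, 0.1454]
tool_rot: [[0.998, -0.0, 0.06], [-0.06, -0.0, 0.998], [-0.0, -1.0, -0.0]]
ft_force: [1.5, 0.2, -0.8]
opening: 0.001
```

Call:
servo_tool:
  fingers: [0,0,0,0,0]
  translation:
    - [0,0,0]
    - [0,0,0]
    - [0,0,0]
    - [0,0,0]
    - [0,0,0]
  turn:
    - [0,0,0]
    - [0,0,0]
    - [0,0,0]
    - [0,0,0]
    - [0,0,0]

```text
t: 9.82
ee_pos: [0.5778, 0.2054, 0.145]
tool_rot: [[0.998, -0.0, 0.06], [-0.06, -0.0, 0.998], [-0.0, -1.0, -0.0]]
ft_force: [0.7, -0.3, 0.8]
opening: -0.005
```

```bash
python3 -c "
from h import *; dock()"
```

```text
t 9.82 open -0.00 tcp dock [-0.0002  0.1516  0.145 ] F dock [ 0.7612 -0.229   0.8067]
tool in dock
 [[ 1.     -0.0004 -0.0006]
 [ 0.0006 -0.0001  1.    ]
 [-0.0004 -1.     -0.0001]]
```

Call:
servo_tool:
  fingers: [0,0,0,0,0]
  translation:
    - [0,0.02,0]
    - [0,0.02,0]
    - [0,0.02,0]
    - [0,0.016,0]
    - [0,0,0]
  turn:
    - [0,0,0]
    - [0,0,0]
    - [0,0,0]
    - [0,0,0]
    - [0,0,0]

```text
t: 10.23
ee_pos: [0.5775, 0.2056, 0.1247]
tool_rot: [[0.998, -0.002, 0.06], [-0.06, -0.0, 0.998], [-0.002, -1.0, -0.001]]
ft_force: [0.3, 0.6, -0.3]
opening: 0.0
```

Call:
servo_tool:
  fingers: [0,0,0,0,0]
  translation:
    - [0,0.008,0]
    - [0,0.008,0]
    - [0,0,0]
    - [0,0,0]
    - [0,0,0]
  turn:
    - [0,0,0]
    - [0,0,0]
    - [0,0,0]
    - [0,0,0]
    - [0,0,0]

```text
t: 10.65
ee_pos: [0.5785, 0.2058, 0.1222]
tool_rot: [[0.998, 0.0, 0.06], [-0.06, 0.0, 0.998], [0.0, -1.0, 0.0]]
ft_force: [0.4, 0.0, 0.3]
opening: -0.001
```

Call:
servo_tool:
  fingers: [0,0,0,0,0]
  translation:
    - [0,0.012,0]
    - [0,0.012,0]
    - [0,0,-0.008]
    - [0,0,-0.008]
    - [0,0,-0.008]
  turn:
    - [0,0,0]
    - [0,0,0]
    - [0,0,0]
    - [0,0,0]
    - [0,0,0]

```text
t: 11.07
ee_pos: [0.5779, 0.1996, 0.116]
tool_rot: [[0.998, -0.0, 0.06], [-0.06, -0.0, 0.998], [-0.0, -1.0, -0.0]]
ft_force: [-0.5, 0.3, 0.1]
opening: 0.002
```

Call:
servo_tool:
  fingers: [0,0,0,0,0]
  translation:
    - [0,0,-0.006]
    - [0,0,-0.006]
    - [0,0,-0.006]
    - [0,0,-0.006]
    - [0,0,-0.006]
  turn:
    - [0,0,0]
    - [0,0,0]
    - [0,0,0]
    - [0,0,0]
    - [0,0,0]

```text
t: 11.48
ee_pos: [0.5776, 0.1922, 0.1161]
tool_rot: [[0.998, 0.0, 0.06], [-0.06, 0.0, 0.998], [0.0, -1.0, 0.0]]
ft_force: [0.0, 0.4, -0.1]
opening: 0.003
```

Call:
servo_tool:
  fingers: [0,0,0,0,0]
  translation:
    - [0,0,-0.006]
    - [0,0,-0.006]
    - [0,0,-0.006]
    - [0,0,-0.006]
    - [0,0,-0.006]
  turn:
    - [0,0,0]
    - [0,0,0]
    - [0,0,0]
    - [0,0,0]
    - [0,0,0]

```text
t: 11.9
ee_pos: [0.5772, 0.1857, 0.1161]
tool_rot: [[0.998, 0.0, 0.059], [-0.059, 0.002, 0.998], [0.0, -1.0, 0.002]]
ft_force: [0.8, 5.2, -0.0]
opening: 0.001
```

```bash
python3 -c "
from h import *; dock()"
```

```text
t 11.90 open 0.00 tcp dock [0.0004 0.1319 0.1161] F dock [ 0.4954  5.2327 -0.0436]
tool in dock
 [[ 1.      0.0002 -0.0016]
 [ 0.0016  0.0018  1.    ]
 [ 0.0002 -1.      0.0018]]
```

Contact at 5 N, equal to the sliding friction. I'll push the certain first 45 mm.

Call:
servo_tool:
  fingers: [0,0,0,0,0]
  translation:
    - [0,0,-0.012]
    - [0,0,-0.012]
    - [0,0,-0.012]
    - [0,0,-0.012]
    - [0,0,-0.012]
  turn:
    - [0,0,0]
    - [0,0,0]
    - [0,0,0]
    - [0,0,0]
    - [0,0,0]

```text
t: 12.32
ee_pos: [0.5764, 0.1707, 0.1161]
tool_rot: [[0.998, 0.0, 0.059], [-0.059, 0.002, 0.998], [0.0, -1.0, 0.002]]
ft_force: [0.3, 5.3, -0.3]
opening: 0.001
```

Call:
servo_tool:
  fingers: [0,0,0,0,0]
  translation:
    - [0,0,-0.012]
    - [0,0,-0.012]
    - [0,0,-0.012]
    - [0,0,-0.012]
    - [0,0,-0.012]
  turn:
    - [0,0,0]
    - [0,0,0]
    - [0,0,0]
    - [0,0,0]
    - [0,0,0]

```text
t: 12.73
ee_pos: [0.5755, 0.1557, 0.1161]
tool_rot: [[0.998, 0.0, 0.059], [-0.059, 0.002, 0.998], [0.0, -1.0, 0.002]]
ft_force: [1.6, 5.3, -0.3]
opening: -0.003
```

Call:
servo_tool:
  fingers: [0,0,0,0,0]
  translation:
    - [0,0,-0.012]
    - [0,0,-0.012]
    - [0,0,-0.012]
    - [0,0,-0.01]
    - [0,0,-0.01]
  turn:
    - [0,0,0]
    - [0,0,0]
    - [0,0,0]
    - [0,0,0]
    - [0,0,0]

```text
t: 13.15
ee_pos: [0.5747, 0.1417, 0.1161]
tool_rot: [[0.998, 0.0, 0.059], [-0.059, 0.002, 0.998], [0.0, -1.0, 0.002]]
ft_force: [0.8, 4.7, -0.9]
opening: 0.006
```

```bash
python3 -c "
from h import *; dock()"
```

```text
t 13.15 open 0.01 tcp dock [0.0005 0.0878 0.1161] F dock [ 0.5422  4.7523 -0.8907]
tool in dock
 [[ 1.      0.0004 -0.0016]
 [ 0.0015  0.0017  1.    ]
 [ 0.0004 -1.      0.0017]]
```

Call:
servo_tool:
  fingers: [0,0,0,0,0]
  translation:
    - [0,0,-0.006]
    - [0,0,-0.006]
    - [0,0,-0.006]
    - [0,0,-0.006]
    - [0,0,-0.002]
  turn:
    - [0,0,0]
    - [0,0,0]
    - [0,0,0]
    - [0,0,0]
    - [0,0,0]

```text
t: 13.57
ee_pos: [0.5743, 0.1349, 0.1161]
tool_rot: [[0.998, 0.001, 0.059], [-0.059, 0.001, 0.998], [0.0, -1.0, 0.001]]
ft_force: [1.5, 4.9, -0.3]
opening: 0.002
```

Call:
servo_tool:
  fingers: [0,0,0,0,0]
  translation:
    - [0,0,-0.002]
    - [0,0,-0.002]
    - [0,0,-0.002]
    - [0,0,-0.002]
    - [0,0,-0.002]
  turn:
    - [0,0,0]
    - [0,0,0]
    - [0,0,0]
    - [0,0,0]
    - [0,0,0]

```text
t: 13.98
ee_pos: [0.5742, 0.1324, 0.1161]
tool_rot: [[0.998, 0.0, 0.059], [-0.059, 0.001, 0.998], [0.0, -1.0, 0.001]]
ft_force: [1.0, 5.0, -1.2]
opening: 0.0
```

Call:
servo_tool:
  fingers: [0,0,0,0,0]
  translation:
    - [0,0,-0.002]
    - [0,0,-0.002]
    - [0,0,-0.002]
    - [0,0,-0.002]
    - [0,0,-0.002]
  turn:
    - [0,0,0]
    - [0,0,0]
    - [0,0,0]
    - [0,0,0]
    - [0,0,0]

```text
t: 14.4
ee_pos: [0.574, 0.13, 0.1161]
tool_rot: [[0.998, 0.001, 0.059], [-0.059, 0.001, 0.998], [0.0, -1.0, 0.001]]
ft_force: [1.3, 5.3, -1.3]
opening: 0.0
```

Call:
servo_tool:
  fingers: [0,0,0,0,0]
  translation:
    - [0,0,-0.002]
    - [0,0,-0.002]
    - [0,0,-0.002]
    - [0,0,-0.002]
    - [0,0,-0.002]
  turn:
    - [0,0,0]
    - [0,0,0]
    - [0,0,0]
    - [0,0,0]
    - [0,0,0]

```text
t: 14.82
ee_pos: [0.5739, 0.1275, 0.1161]
tool_rot: [[0.998, 0.001, 0.059], [-0.059, 0.001, 0.998], [0.0, -1.0, 0.001]]
ft_force: [1.3, 3.8, -0.0]
opening: -0.002
```

Call:
servo_tool:
  fingers: [0,0,0,0,0]
  translation:
    - [0,0,-0.002]
    - [0,0,-0.002]
    - [0,0,-0.002]
    - [0,0,-0.002]
    - [0,0,-0.002]
  turn:
    - [0,0,0]
    - [0,0,0]
    - [0,0,0]
    - [0,0,0]
    - [0,0,0]

```text
t: 15.23
ee_pos: [0.5739, 0.1268, 0.1161]
tool_rot: [[0.998, 0.001, 0.058], [-0.058, 0.004, 0.998], [0.001, -1.0, 0.004]]
ft_force: [2.2, 15.5, -2.1]
opening: 0.005
```

Call:
servo_tool:
  fingers: [0,0,0,0,0]
  translation:
    - [0,0,-0.002]
    - [0,0,-0.002]
    - [0,0,0]
    - [0,0,0]
    - [0,0,0]
  turn:
    - [0,0,0]
    - [0,0,0]
    - [0,0,0]
    - [0,0,0]
    - [0,0,0]

```text
t: 15.65
ee_pos: [0.5739, 0.1268, 0.1162]
tool_rot: [[0.998, 0.001, 0.057], [-0.057, 0.006, 0.998], [0.001, -1.0, 0.006]]
ft_force: [2.6, 17.3, -1.9]
opening: -0.0
```

```bash
python3 -c "
from h import *; dock()"
```

```text
t 15.65 open -0.00 tcp dock [0.0006 0.0729 0.1162] F dock [ 1.5516 17.4708 -1.8681]
tool in dock
 [[ 1.      0.0007 -0.003 ]
 [ 0.003   0.0059  1.    ]
 [ 0.0007 -1.      0.0059]]
```

Home is felt: 17 N held, with no movement. I'll retreat and re-measure the cam arms by colour.

Call:
servo_tool:
  fingers: [0,0,0,0,0]
  translation:
    - [0,0,0.05]
    - [0,0,0.05]
    - [0,-0.15,0]
    - [0,-0.15,0.15]
    - [0,-0.1,0.15]
  turn:
    - [0,0,0]
    - [0,0,0]
    - [0,0,0]
    - [0,0,0]
    - [0,0,0]

```text
t: 16.07
ee_pos: [0.5792, 0.2119, 0.2085]
tool_rot: [[0.998, 0.001, 0.063], [-0.063, -0.001, 0.998], [0.002, -1.0, -0.001]]
ft_force: [2.4, 0.1, -0.3]
opening: 0.001
```

Call:
servo_tool:
  fingers: [0,0,0,0,0]
  translation:
    - [-0.04,0,0.15]
    - [-0.04,0,0.15]
    - [0,0,0]
    - [0,0,0]
    - [0,0,0]
  turn:
    - [0,0,0]
    - [0,0,0]
    - [0,0,0]
    - [0,0,0]
    - [0,0,0]

```text
t: 16.48
ee_pos: [0.5629, 0.2885, 0.2058]
tool_rot: [[0.998, -0.0, 0.059], [-0.059, -0.001, 0.998], [-0.0, -1.0, -0.001]]
ft_force: [0.0, -0.6, 0.5]
opening: -0.0
```

```bash
python3 -c "
from h import *
dock()
t=arm.grab_frame('top'); s=arm.grab_frame('side')
def yc(im,box,col):
    x0,y0,x1,y1=box; h=cv2.cvtColor(np.ascontiguousarray(im[y0:y1,x0:x1]),cv2.COLOR_RGB2HSV)
    m=((h[...,0]>22)&(h[...,0]<34) if col=='y' else ((h[...,0]<6)|(h[...,0]>172)))&(h[...,1]>150)&(h[...,2]>60)
    v,u=np.nonzero(m); return (len(u),u.mean()+x0,v.mean()+y0,u.min()+x0,u.max()+x0,v.min()+y0,v.max()+y0) if len(u) else None
t0=cv2.imread('pics/top0.png')[:,:,::-1]; s0=cv2.imread('pics/side0.png')[:,:,::-1]
for c in 'yr':
  print(c,'top',np.round(yc(t0,(260,140,330,230),c),1),np.round(yc(t,(260,140,330,230),c) or 0,1))
  print(c,'side',np.round(yc(s0,(230,195,330,255),c),1),np.round(yc(s,(230,150,400,255),c) or 0,1))
a=cv2.resize(np.ascontiguousarray(t[140:240,235:345,::-1]),None,fx=3.6,fy=3.6,interpolation=2); b=cv2.resize(np.ascontiguousarray(s[150:260,230:340,::-1]),None,fx=3.6,fy=3.6,interpolation=2)
o=np.zeros((400,792,3),np.uint8); o[:a.shape[0],:396]=a; o[:b.shape[0],396:396+b.shape[1]]=b; cv2.imwrite('pics/m9.png',o)
"
```

```text
t 16.48 open -0.00 tcp dock [-0.0201  0.2337  0.2058] F dock [ 0.0489 -0.5765  0.475 ]
tool in dock
 [[ 1.     -0.0003 -0.0017]
 [ 0.0017 -0.0013  1.    ]
 [-0.0003 -1.     -0.0013]]
y top [ 90.  276.7 163.4 271.  325.  156.  209. ] [146.  312.1 179.2 301.  329.  157.  203. ]
y side [108.  249.6 212.3 244.  255.  204.  222. ] [321.  353.2 212.9 264.  399.  181.  237. ]
r top [ 35.  271.2 219.3 267.  276.  217.  221. ] [ 30.  301.3 220.5 298.  305.  219.  222. ]
r side [ 61.  314.1 235.8 310.  318.  230.  246. ] [ 76.  330.5 211.1 327.  335.  204.  220. ]
```

```bash
python3 -c "
from h import *
p=np.load('dock.npy'); c,s=np.cos(p[2]),np.sin(p[2]); R=np.array([[c,-s],[s,c]])
D=lambda n,u,v,z: R.T@(at_z(n,u,v,z)[:2]-p[:2])
for nm,n,u,v,z in[('red top old','top',271.2,219.3,.158),('red top new','top',301.3,220.5,.158),('red side old','side',314.1,235.8,.155),('red side new','side',330.5,211.1,.155)]: print(nm,D(n,u,v,z))
t=arm.grab_frame('top'); h=cv2.cvtColor(np.ascontiguousarray(t[150:180,290:325]),cv2.COLOR_RGB2HSV)
m=(h[...,0]>22)&(h[...,0]<34)&(h[...,1]>150)&(h[...,2]>60); v,u=np.nonzero(m); print(u.mean()+290,v.mean()+150,u.min()+290,u.max()+290,v.min()+150,v.max()+150,len(u))
print(D('top',u.mean()+290,v.mean()+150,.153), D('top',276,162.5,.153))
"
```

```text
red top old [-0.0562  0.0536]
red top new [-0.0561 -0.0113]
red side old [-0.053   0.0456]
red side new [-0.0537 -0.0163]
304.11392405063293 162.77215189873417 301 308 157 168 79
[ 0.0736 -0.0106] [0.0716 0.0516]
```

The coupling plane is now at dock y ≈ -0.013, after about 62 mm of travel. Next I move over to the inside of the red arm.

Call:
servo_tool:
  fingers: [0,0,0,0,0]
  translation:
    - [0,0,-0.13]
    - [0,0,-0.13]
    - [0,0,-0.13]
    - [0,0,-0.13]
    - [0,0,-0.13]
  turn:
    - [0,0,0]
    - [0,0,0]
    - [0,0,0]
    - [0,0,0]
    - [0,0,0]

```text
t: 17.05
ee_pos: [0.5533, 0.1237, 0.2062]
tool_rot: [[0.998, 0.0, 0.061], [-0.061, -0.0, 0.998], [0.0, -1.0, -0.0]]
ft_force: [1.1, -1.0, -0.0]
opening: 0.003
```

Call:
servo_tool:
  fingers: [0,0,0,0,0]
  translation:
    - [0,0,-0.12]
    - [0,0,-0.12]
    - [0,0,-0.11]
    - [0,0,0]
    - [0,0,0]
  turn:
    - [0,0,0]
    - [0,0,0]
    - [0,0,0]
    - [0,0,0]
    - [0,0,0]

```text
t: 17.47
ee_pos: [0.5482, 0.0367, 0.2063]
tool_rot: [[0.998, 0.0, 0.064], [-0.064, -0.0, 0.998], [0.0, -1.0, -0.0]]
ft_force: [0.1, 0.6, -0.4]
opening: -0.003
```

```bash
python3 -c "
from h import *; dock()"
```

```text
t 17.47 open -0.00 tcp dock [-0.0195 -0.0186  0.2063] F dock [ 0.0239  0.6044 -0.446 ]
tool in dock
 [[ 1.      0.0001  0.0033]
 [-0.0033 -0.0001  1.    ]
 [ 0.0001 -1.     -0.0001]]
```

Call:
servo_tool:
  fingers: [0,0,0,0,0]
  translation:
    - [0,0.1,0.01]
    - [0,0.1,0]
    - [0,0.08,0]
    - [0,0.03,0]
    - [0,0.02,0]
  turn:
    - [0,0,0]
    - [0,0,0]
    - [0,0,0]
    - [0,0,0]
    - [0,0,0]

```text
t: 17.88
ee_pos: [0.5477, 0.0418, 0.1226]
tool_rot: [[0.998, -0.002, 0.059], [-0.059, 0.0, 0.998], [-0.002, -1.0, 0.0]]
ft_force: [-0.8, 0.2, 0.3]
opening: -0.001
```

Call:
servo_tool:
  fingers: [0,0,0,0,0]
  translation:
    - [-0.02,0,0]
    - [-0.02,0,0]
    - [-0.02,0,0]
    - [-0.02,0,0]
    - [-0.02,0,0]
  turn:
    - [0,0,0]
    - [0,0,0]
    - [0,0,0]
    - [0,0,0]
    - [0,0,0]

```text
t: 18.3
ee_pos: [0.524, 0.0429, 0.1245]
tool_rot: [[0.998, 0.002, 0.059], [-0.059, -0.0, 0.998], [0.002, -1.0, 0.0]]
ft_force: [2.7, 0.6, -1.2]
opening: 0.001
```

```bash
python3 -c "
from h import *; dock()"
```

```text
t 18.30 open 0.00 tcp dock [-0.0441 -0.0138  0.1245] F dock [ 2.634   0.7119 -1.1535]
tool in dock
 [[ 1.      0.0023 -0.001 ]
 [ 0.001   0.0001  1.    ]
 [ 0.0023 -1.      0.0001]]
```

Call:
servo_tool:
  fingers: [0,0,0,0,0]
  translation:
    - [-0.029,0.005,0]
    - [-0.029,0.005,0]
    - [-0.029,0.016,0]
    - [-0.029,0.016,0]
    - [-0.029,0.016,0]
  turn:
    - [0,0,0]
    - [0,0,0]
    - [0,0,0]
    - [0,0,0]
    - [0,0,0]

```text
t: 18.72
ee_pos: [0.4868, 0.0451, 0.1088]
tool_rot: [[0.998, 0.0, 0.06], [-0.06, -0.0, 0.998], [0.0, -1.0, -0.0]]
ft_force: [2.1, -0.4, -0.2]
opening: 0.001
```

Call:
servo_tool:
  fingers: [0,0,0,0,0]
  translation:
    - [-0.02,0.02,0]
    - [-0.015,0.02,0]
    - [-0.015,0.02,0]
    - [-0.01,0.02,0]
    - [0,0,0]
  turn:
    - [0,0,0]
    - [0,0,0]
    - [0,0,0]
    - [0,0,0]
    - [0,0,0]

```text
t: 19.13
ee_pos: [0.4709, 0.046, 0.0879]
tool_rot: [[0.998, -0.002, 0.06], [-0.06, 0.0, 0.998], [-0.002, -1.0, 0.0]]
ft_force: [-0.7, 0.6, 0.0]
opening: -0.004
```

```bash
python3 -c "
from h import *; dock()"
```

```text
t 19.13 open -0.00 tcp dock [-0.0973 -0.0139  0.0879] F dock [-0.6916  0.5401  0.0229]
tool in dock
 [[ 1.     -0.0024 -0.0009]
 [ 0.0009 -0.      1.    ]
 [-0.0024 -1.      0.    ]]
```

Call:
servo_tool:
  fingers: [0,0,0,0,0]
  translation:
    - [0,0.012,0]
    - [0,0.012,0]
    - [0,0.012,0]
    - [0,0.012,0]
    - [0,0,0]
  turn:
    - [0,0,0]
    - [0,0,0]
    - [0,0,0]
    - [0,0,0]
    - [0,0,0]

```text
t: 19.55
ee_pos: [0.4721, 0.046, 0.0765]
tool_rot: [[0.998, -0.001, 0.06], [-0.06, 0.0, 0.998], [-0.001, -1.0, 0.0]]
ft_force: [0.1, 0.5, -0.4]
opening: -0.006
```

Call:
servo_tool:
  fingers: [0,0,0,0,0]
  translation:
    - [0,0.008,0]
    - [0,0.008,0]
    - [0,0.008,0]
    - [0,0.006,0]
    - [0,0,0]
  turn:
    - [0,0,0]
    - [0,0,0]
    - [0,0,0]
    - [0,0,0]
    - [0,0,0]

```text
t: 19.97
ee_pos: [0.4722, 0.046, 0.0692]
tool_rot: [[0.998, -0.0, 0.059], [-0.059, 0.0, 0.998], [-0.0, -1.0, 0.0]]
ft_force: [0.2, -1.0, -0.7]
opening: -0.001
```

```bash
python3 -c "
from h import *; dock()
s=arm.grab_frame('side')[150:300,230:420]; t=arm.grab_frame('top')[190:260,270:340]
for n,i,o in(('side',s,(230,150)),('top',t,(270,190))):
    h=cv2.cvtColor(np.ascontiguousarray(i),cv2.COLOR_RGB2HSV); m=((h[...,0]<6)|(h[...,0]>172))&(h[...,1]>140)&(h[...,2]>45)
    v,u=np.nonzero(m); print(n,len(u),*( (u.mean()+o[0],v.mean()+o[1],u.min()+o[0],u.max()+o[0],v.min()+o[1],v.max()+o[1]) if len(u) else ()))
p=np.load('dock.npy'); c,s=np.cos(p[2]),np.sin(p[2])
W=lambda q:[p[0]+c*q[0]-s*q[1],p[1]+s*q[0]+c*q[1],q[2]]
for th in(.1,.4,.8,1.2,1.6): q=W((-.05-.061*np.sin(th),-.013,.095+.061*np.cos(th))); print(th,proj('side',q),proj('top',q))
"
```

```text
t 19.97 open -0.00 tcp dock [-0.096  -0.0139  0.0692] F dock [ 0.2178 -0.9953 -0.6936]
tool in dock
 [[ 1.     -0.0005 -0.0009]
 [ 0.0009  0.      1.    ]
 [-0.0005 -1.      0.    ]]
side 83 358.28915662650604 243.34939759036143 347 369 152 249
top 1547 297.2727860374919 226.20749838396898 270 328 190 259
0.1 [330.8978 212.6067] [302.1535 220.7049]
0.4 [339.6562 217.737 ] [301.8237 229.1213]
0.8 [349.3666 226.448 ] [301.6222 239.0707]
1.2 [355.2518 235.7679] [301.7165 245.9919]
1.6 [356.4295 244.0189] [302.0774 248.8358]
```

Red is nearly level now, with its centroid at (358,243) against (356,244) predicted at the stop. I'll press on to the stop.

Call:
servo_tool:
  fingers: [0,0,0,0,0]
  translation:
    - [0,0.004,0]
    - [0,0.004,0]
    - [0,0.002,0]
    - [0,0.002,0]
    - [0,0,0]
  turn:
    - [0,0,0]
    - [0,0,0]
    - [0,0,0]
    - [0,0,0]
    - [0,0,0]

```text
t: 20.48
ee_pos: [0.4725, 0.0459, 0.0666]
tool_rot: [[0.998, 0.0, 0.06], [-0.06, -0.0, 0.998], [0.0, -1.0, -0.0]]
ft_force: [-1.0, 0.1, 2.8]
opening: 0.001
```

Call:
servo_tool:
  fingers: [0,0,0,0,0]
  translation:
    - [0,0.004,0]
    - [0,0.004,0]
    - [0,0.002,0]
    - [0,0,0]
    - [0,0,0]
  turn:
    - [0,0,0]
    - [0,0,0]
    - [0,0,0]
    - [0,0,0]
    - [0,0,0]

```text
t: 20.9
ee_pos: [0.4726, 0.0459, 0.0655]
tool_rot: [[0.998, 0.001, 0.059], [-0.059, -0.0, 0.998], [0.001, -1.0, -0.0]]
ft_force: [-6.8, 0.3, 25.5]
opening: -0.002
```

Stop felt: 25 N with only 1 mm of advance. I'll rise, cross over, and come down inside the yellow arm.

Call:
servo_tool:
  fingers: [0,0,0,0,0]
  translation:
    - [0,-0.1,0]
    - [0,-0.15,0]
    - [0,-0.15,0]
    - [0,-0.15,0]
    - [0,-0.03,0]
  turn:
    - [0,0,0]
    - [0,0,0]
    - [0,0,0]
    - [0,0,0]
    - [0,0,0]

```text
t: 21.32
ee_pos: [0.4752, 0.0458, 0.2146]
tool_rot: [[0.998, 0.008, 0.059], [-0.059, -0.0, 0.998], [0.008, -1.0, 0.0]]
ft_force: [1.5, -1.0, -0.0]
opening: -0.001
```

Call:
servo_tool:
  fingers: [0,0,0,0,0]
  translation:
    - [0.12,0,0]
    - [0.12,0,0]
    - [0.12,0,0]
    - [0.1,0,0]
    - [0,0,0]
  turn:
    - [0,0,0]
    - [0,0,0]
    - [0,0,0]
    - [0,0,0]
    - [0,0,0]

```text
t: 21.73
ee_pos: [0.5909, 0.0385, 0.2075]
tool_rot: [[0.998, 0.001, 0.06], [-0.06, -0.0, 0.998], [0.001, -1.0, -0.0]]
ft_force: [-1.1, -0.3, -0.9]
opening: -0.002
```

```bash
python3 -c "
from h import *; dock()
s=arm.grab_frame('side')[200:280,330:385]
h=cv2.cvtColor(np.ascontiguousarray(s),cv2.COLOR_RGB2HSV); m=((h[...,0]<6)|(h[...,0]>172))&(h[...,1]>140)&(h[...,2]>45)
v,u=np.nonzero(m); print(len(u),u.mean()+330,v.mean()+200,u.min()+330,u.max()+330,v.min()+200,v.max()+200)"
```

```text
t 21.73 open -0.00 tcp dock [ 0.0229 -0.0141  0.2075] F dock [-1.1116 -0.387  -0.9467]
tool in dock
 [[ 1.      0.0011 -0.0004]
 [ 0.0004 -0.0001  1.    ]
 [ 0.0011 -1.     -0.0001]]
139 354.9928057553957 243.568345323741 346 364 237 250
```

Call:
servo_tool:
  fingers: [0,0,0,0,0]
  translation:
    - [0,0.1,0]
    - [0,0.1,0]
    - [0,0.08,0]
    - [0,0.03,0]
    - [0,0.03,0]
  turn:
    - [0,0,0]
    - [0,0,0]
    - [0,0,0]
    - [0,0,0]
    - [0,0,0]

```text
t: 22.2
ee_pos: [0.586, 0.0392, 0.1233]
tool_rot: [[0.998, -0.002, 0.059], [-0.059, 0.0, 0.998], [-0.002, -1.0, 0.0]]
ft_force: [0.2, -0.4, 0.2]
opening: -0.001
```

Call:
servo_tool:
  fingers: [0,0,0,0,0]
  translation:
    - [0.03,0,0]
    - [0.03,0,0]
    - [0.03,0,0]
    - [0.03,0,0]
    - [0.02,0,0]
  turn:
    - [0,0,0]
    - [0,0,0]
    - [0,0,0]
    - [0,0,0]
    - [0,0,0]

```text
t: 22.62
ee_pos: [0.624, 0.0368, 0.1248]
tool_rot: [[0.998, 0.002, 0.06], [-0.06, -0.0, 0.998], [0.002, -1.0, -0.0]]
ft_force: [-0.1, -0.1, -0.4]
opening: 0.002
```

```bash
python3 -c "
from h import *; dock()"
```

```text
t 22.62 open 0.00 tcp dock [ 0.056  -0.0138  0.1248] F dock [-0.0805 -0.117  -0.3926]
tool in dock
 [[ 1.      0.0018 -0.0008]
 [ 0.0008 -0.      1.    ]
 [ 0.0018 -1.     -0.    ]]
```

Call:
servo_tool:
  fingers: [0,0,0,0,0]
  translation:
    - [0.024,0.006,0]
    - [0.024,0.014,0]
    - [0.024,0.02,0]
    - [0.024,0.02,0]
    - [0,0,0]
  turn:
    - [0,0,0]
    - [0,0,0]
    - [0,0,0]
    - [0,0,0]
    - [0,0,0]

```text
t: 23.03
ee_pos: [0.6466, 0.0355, 0.1076]
tool_rot: [[0.998, -0.001, 0.06], [-0.06, 0.0, 0.998], [-0.001, -1.0, 0.0]]
ft_force: [-0.2, -0.6, -0.4]
opening: 0.001
```

Call:
servo_tool:
  fingers: [0,0,0,0,0]
  translation:
    - [0.02,0.02,0]
    - [0.02,0.02,0]
    - [0.015,0.02,0]
    - [0.01,0.02,0]
    - [0,0,0]
  turn:
    - [0,0,0]
    - [0,0,0]
    - [0,0,0]
    - [0,0,0]
    - [0,0,0]

```text
t: 23.45
ee_pos: [0.6626, 0.0345, 0.0878]
tool_rot: [[0.998, -0.001, 0.06], [-0.06, 0.0, 0.998], [-0.001, -1.0, 0.0]]
ft_force: [-0.0, -0.0, -0.5]
opening: -0.001
```

```bash
python3 -c "
from h import *; dock()"
```

```text
t 23.45 open -0.00 tcp dock [ 0.0947 -0.0138  0.0878] F dock [-0.0181 -0.0263 -0.4784]
tool in dock
 [[ 1.     -0.0005 -0.0008]
 [ 0.0008  0.      1.    ]
 [-0.0005 -1.      0.    ]]
```

Call:
servo_tool:
  fingers: [0,0,0,0,0]
  translation:
    - [0.002,0.012,0]
    - [0.002,0.012,0]
    - [0.002,0.012,0]
    - [0,0.012,0]
    - [0,0.012,0]
  turn:
    - [0,0,0]
    - [0,0,0]
    - [0,0,0]
    - [0,0,0]
    - [0,0,0]

```text
t: 23.87
ee_pos: [0.6642, 0.0345, 0.0741]
tool_rot: [[0.998, 0.001, 0.06], [-0.06, -0.0, 0.998], [0.001, -1.0, 0.0]]
ft_force: [2.7, -1.2, 4.6]
opening: 0.0
```

Call:
servo_tool:
  fingers: [0,0,0,0,0]
  translation:
    - [0,0.006,0]
    - [0,0.006,0]
    - [0,0,0]
    - [0,0,0]
    - [0,0,0]
  turn:
    - [0,0,0]
    - [0,0,0]
    - [0,0,0]
    - [0,0,0]
    - [0,0,0]

```text
t: 24.28
ee_pos: [0.6633, 0.0346, 0.0708]
tool_rot: [[0.998, -0.001, 0.06], [-0.06, 0.0, 0.998], [-0.001, -1.0, -0.0]]
ft_force: [0.3, -0.1, -0.8]
opening: 0.001
```

Call:
servo_tool:
  fingers: [0,0,0,0,0]
  translation:
    - [0,0.004,0]
    - [0,0.002,0]
    - [0,0.002,0]
    - [0,0,0]
    - [0,0,0]
  turn:
    - [0,0,0]
    - [0,0,0]
    - [0,0,0]
    - [0,0,0]
    - [0,0,0]

```text
t: 24.7
ee_pos: [0.6635, 0.0346, 0.0689]
tool_rot: [[0.998, -0.001, 0.06], [-0.06, -0.0, 0.998], [-0.001, -1.0, -0.0]]
ft_force: [-0.9, -0.8, 0.8]
opening: 0.001
```

Call:
servo_tool:
  fingers: [0,0,0,0,0]
  translation:
    - [0,0.004,0]
    - [0,0.004,0]
    - [0,0.002,0]
    - [0,0.002,0]
    - [0,0,0]
  turn:
    - [0,0,0]
    - [0,0,0]
    - [0,0,0]
    - [0,0,0]
    - [0,0,0]

```text
t: 25.12
ee_pos: [0.6638, 0.0345, 0.0663]
tool_rot: [[0.998, 0.0, 0.06], [-0.06, -0.0, 0.998], [0.0, -1.0, -0.0]]
ft_force: [-2.2, 0.5, 4.5]
opening: -0.001
```

Call:
servo_tool:
  fingers: [0,0,0,0,0]
  translation:
    - [0,0.004,0]
    - [0,0.003,0]
    - [0,0.002,0]
    - [0,0,0]
    - [0,0,0]
  turn:
    - [0,0,0]
    - [0,0,0]
    - [0,0,0]
    - [0,0,0]
    - [0,0,0]

```text
t: 25.53
ee_pos: [0.664, 0.0345, 0.0658]
tool_rot: [[0.998, 0.001, 0.059], [-0.059, -0.0, 0.998], [0.001, -1.0, -0.0]]
ft_force: [-6.8, 0.4, 18.8]
opening: -0.001
```

The yellow stop is felt at the same height. One small extra press, then I'll retreat clear and check.

Call:
servo_tool:
  fingers: [0,0,0,0,0]
  translation:
    - [0,0.002,0]
    - [0,0,0]
    - [0,-0.1,0]
    - [0,-0.15,0]
    - [0,-0.15,0]
  turn:
    - [0,0,0]
    - [0,0,0]
    - [0,0,0]
    - [0,0,0]
    - [0,0,0]

```text
t: 25.95
ee_pos: [0.6627, 0.0346, 0.1634]
tool_rot: [[0.998, -0.003, 0.06], [-0.06, 0.0, 0.998], [-0.003, -1.0, -0.0]]
ft_force: [0.4, -0.1, 0.3]
opening: -0.001
```

Call:
servo_tool:
  fingers: [0,0,0,0,0]
  translation:
    - [0,-0.15,0]
    - [-0.1,-0.1,0.1]
    - [-0.12,0,0.1]
    - [-0.12,0,0.1]
    - [-0.12,0,0.1]
  turn:
    - [0,0,0]
    - [0,0,0]
    - [0,0,0]
    - [0,0,0]
    - [0,0,0]

```text
t: 26.37
ee_pos: [0.5548, 0.141, 0.225]
tool_rot: [[0.998, 0.001, 0.06], [-0.06, 0.0, 0.998], [0.001, -1.0, 0.0]]
ft_force: [-0.1, 0.8, -0.1]
opening: -0.0
```

Call:
servo_tool:
  fingers: [0,0,0,0,0]
  translation:
    - [-0.12,0,0.1]
    - [-0.12,0,0.1]
    - [-0.12,0,0.1]
    - [-0.1,0,0.1]
    - [0,0,0]
  turn:
    - [0,0,0]
    - [0,0,0]
    - [0,0,0]
    - [0,0,0]
    - [0,0,0]

```text
t: 26.78
ee_pos: [0.4428, 0.2504, 0.2251]
tool_rot: [[0.998, -0.001, 0.055], [-0.055, 0.001, 0.998], [-0.002, -1.0, 0.001]]
ft_force: [1.0, 0.6, 0.8]
opening: 0.003
```

```bash
python3 -c "
from h import *
dock(); t=arm.grab_frame('top'); s=arm.grab_frame('side')
a=cv2.resize(np.ascontiguousarray(t[120:250,230:360,::-1]),None,fx=3,fy=3,interpolation=2); b=cv2.resize(np.ascontiguousarray(s[130:280,230:360,::-1]),None,fx=3,fy=3,interpolation=2)
o=np.zeros((450,790,3),np.uint8); o[:390,:390]=a; o[:450,396:786]=b; cv2.imwrite('pics/m10.png',o)
p=np.load('dock.npy'); c,sn=np.cos(p[2]),np.sin(p[2])
W=lambda q:[p[0]+c*q[0]-sn*q[1],p[1]+sn*q[0]+c*q[1],q[2]]
for sg in(-1,1):
  for th in(1.2,1.6):
    q=W((sg*(.05+.061*np.sin(th)),-.013,.095+.061*np.cos(th))); print(sg,th,(proj('top',q)-[230,120])*3,(proj('side',q)-[230,130])*3+[396,0])
"
```

```text
t 26.78 open 0.00 tcp dock [-0.1377  0.1884  0.2251] F dock [0.9611 0.6618 0.7566]
tool in dock
 [[ 1.     -0.0016 -0.0052]
 [ 0.0052  0.0013  1.    ]
 [-0.0016 -1.      0.0013]]
-1 1.2 [215.1495 377.9757] [771.7554 317.3036]
-1 1.6 [216.2322 386.5073] [775.2884 342.0568]
1 1.2 [229.4445  98.6509] [477.1714 195.1329]
1 1.6 [230.7273 102.1635] [476.059  216.1387]
```

View pics/m10.png

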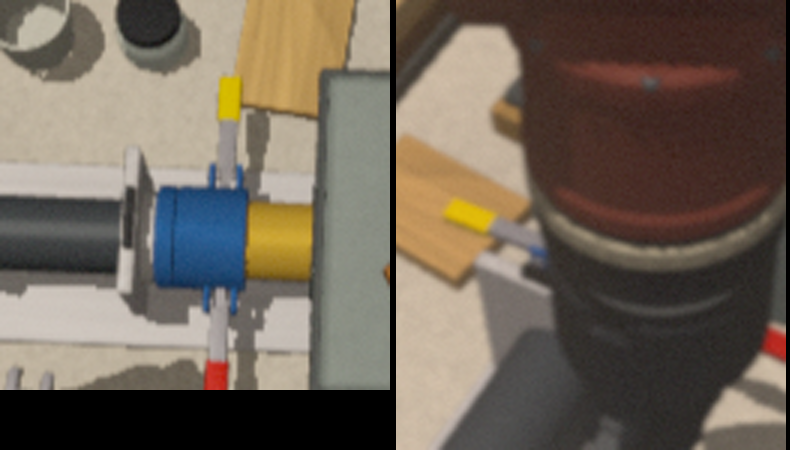

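The top view shows the coupling seated on the brass adaptor. Yellow is level at (229,99), with side (470,216) matching the 1.6 rad prediction (476,216). Red is level at (216,376), with side (776,342) against (775,342). The jar, cup, plaque and spanner look untouched and the gripper is clear, so I'm handing in.

```bash
python3 -c "
from station import arm; print(arm.job_done())"
```

```text
the job is handed in; nothing more can be done
None
```

The coupling is home on the adaptor, and both cam arms are down at their stops. The job was handed in at about 27 s with the gripper clear of everything; it reported no verdict.

- **Coupling:** I pushed it about 62 mm against 5 N friction until it stopped. It held 17 N with no further movement, well under the ramming limit.
- **Cam arms:** I swung red down first, then yellow. Both stops came at the same tool height, at 25 N for red and at least 19 N for yellow. In the last side view, both grips sit within about 2 camera pixels of where the 1.6 rad stop should be.
- **Other items:** the jar, cup, plaque and spanner look undisturbed. I did not check the offcut, tape and sander in the last picture.

Some things did not go cleanly:

- **TCP height:** the shut fingertips turned out to be about 32 mm higher than the reported TCP. My first push therefore passed above the plate without touching anything.
- **Plate touch:** to find that offset I lowered the fingers onto the plate's top edge, which briefly reached 36–39 N. The coupling was not yet home.
- **Force readings:** contact force read near zero during parts of both swings, though the arms did follow the fingers down.

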